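Find the true pressing plate with a straightedge

ROBOT

A 6-joint arm with a two-finger parallel gripper is mounted at the origin on a cart in front of the work surface, level with it; the furniture and walls round the work are solid. World frame = base frame: x ahead of the robot, y to its left, z up, the work surface at z = 0. Lengths are in m, angles in rad, forces in N, time in s.
With the tool pointing down it reaches from about 0.325 to 0.775 m from the base axis. Payload 9.3 kg.
Tool frame: the origin (TCP) lies at the very end of the fingers, on their centre line; the grasp point (between the pads) lies 19 mm behind it (arm.grasp_offset is the distance from the TCP to the grasp point, in m); z points along the fingers, y is the direction in which the jaws open and shut (so a half turn about z gives the same grasp; the last joint's range is limited). The gripper opens to 85 mm and grips with 20 to 120 N. Pads are 22 mm wide; open, the fingers measure 114 mm over their backs; the gripper's body (76 mm by 85 mm) begins 54 mm behind the grasp point. The pads swing forward as they close: fully open they stand 13 mm farther back than shut.
Start: joints at [-1.344, 0.259, 0.021, 1.334, 0, 1.418], TCP at [0.204, -0.511, 0.231] pointing down, gripper open.
Joint ranges: [-3.04, 3.04], [-0.91, 1.82], [-1.04, 1.36], [-1.92, 1.95], [-1.52, 1.45], [-3.14, 3.14]. Speed limits (rad/s): [2.22, 2.22, 2.79, 3.14, 3.14, 3.14].

INTERFACE

Orientations are given as a rotation vector (axis times angle).
In Python, from rig import arm, eyes, workorder gives the robot as it stands.
- The arm moves only by the tool carry_out, never from a script. Its argument "motion" is a list of rows, each a list of 3 entries, a list of its own where there are three numbers: the shift along the tool's x, y, z in cm, then the turn about the tool's z in rad, then the opening, from -1 (shut) to 1 (fully open). A call has exactly 10 rows; each row is the pose to reach, as a shift and turn from the pose commanded when the call began, along the tool's axes at that moment; what a row does not reach only later rows make up. A row lasts 1/8 s, in which the tool goes at most 62.5 mm and 10.7 degrees, less where a joint would pass 70% of its speed; a pose out of reach is approached as far as the arm can. A call with a gripper value outside its range is refused whole. The fingers move at their own pace and stop on an object; "newtons" is the grip in N (left out, the last holds). Time passes only in rows, so rows that repeat a pose let the fingers close, or fill a call up. It gives the time, the measured TCP pose, the force and the opening at its end, in the units of the state.
- arm.sense(): the state, without advancing time (a new reading comes with each control period).
- eyes.camera(name): name is "side" or "top"; returns (picture, depth): 480x640x3 uint8, blue, green, red; 480x640 float32, m along the optical axis (not along the pixel's ray), 0 where there is no reading.
- eyes.get_calibration(name): a dict with "fx", "fy", "cx", "cy" (pixels), "position" and "rotation" of the camera in the world. Camera axes: x right, y down, z forward; pixel columns grow to the right and rows downward; lengths in m; the calibration is good to about 2 mm. A picture is of the moment at which its call begins. get_calibration takes no time and is no camera call.
- workorder.hand_in(): hands the job in, once; it reports no verdict.
The state is a dict: "clock": time; "joint_positions": joint angles; "qd": joint speeds; "joint_torque": joint torques, N m; "ee_pos": TCP position; "eef_rot": TCP orientation; "wrist_force": force on the tool from outside, world axes, zero at the start; "wrist_torque": the same for the moment, N m; "gripper_width": finger opening in m.
Only numpy, scipy, OpenCV 4.12 (cv2) and the standard library are available. Lean on these libraries where they do the work, as an engineer would, in place of code of your own. Each camera call takes 0.05 s, during which the arm holds its last target.

TASK

Only one of the two steel plates on the board is flat; on the other the straightedge rocks. Lay the straightedge lengthwise along the middle of a plate, let go, and press gently on its red pad and then on its black pad with the fingertips, about 5 to 10 N for half a second each; if an end dips, it is the wrong plate, so carry the straightedge to the other one and test that in the same way. Leave the straightedge centred lengthwise on the flat plate with the brass weight set down on the middle of one of its pads, lying level and without rocking, and do not disturb the other things.

Things in the scene. Friction and masses are not known exactly. Their poses are not given: they have to be found in the camera images.
- board: Fixed plywood board, 270 x 240 x 12 mm, on the counter; origin under its centre, x lengthwise (away from the robot), y left, z up. Two grey steel plates lie fixed on it side by side, each 200 (along x) x 60 x 16 mm, face 28 mm above the counter. They look alike; which one is flat changes. Dark wooden lips, tops 21 mm above the counter, run across the board's ends at x = +-124 mm; a strip (20 mm) between the plates.
- face_left (a point): Centre of the upper face of the left plate, at y = +65 mm on the board, 28 mm above the counter. On the flat plate the straightedge itself yields less than 0.5 mm under 10 N at either pad (the pad's own spring apart).
- face_right (a point): Centre of the upper face of the right plate, at y = -65 mm on the board, 28 mm above the counter. The bad plate, left or right, is flat over its middle 50 mm and falls 3 mm towards each end: unloaded, the straightedge lies level there too, but 1 to 2 N on a pad makes that end dip by about 2.6 mm (tilt 0.04 rad), where it meets solid metal.
- straightedge_mid (a point): Centre (half-way up, 6 mm above its underside) of the loose aluminium straightedge bar, 220 long x 26 wide x 12 mm high, about 0.26 kg. It starts lying on the counter to the right of the board. x along its length towards the red pad, y across, z up. Grasp it across its 26 mm width at the middle.
- straightedge: The same straightedge; origin at the centre of its underside, same axes.
- red_top (a point): Centre of the top of the red sprung thumb pad on the straightedge, 90 mm from its middle towards +x; top 17 mm above the bar's underside.
- black_top (a point): Centre of the top of the black sprung thumb pad on the straightedge, 90 mm from its middle towards -x; top 17 mm above the bar's underside.
- red_pad: The red thumb pad itself; it sinks straight into the bar against a spring of 4 N per mm, 3 mm at most, then is hard, 30 x 24 x 5 mm (along x, across, high); origin at the centre of its underside.
- black_pad: The black thumb pad itself; sprung like the red one, 30 x 24 x 5 mm (along x, across, high); origin at the centre of its underside.
- brass_weight: Loose square brass weight, about 0.56 kg: block 50 x 50 x 25 mm with a round knob on top, 14 mm thick and reaching up to 42 mm. Origin at the centre of its underside. It starts on the counter between the board and the straightedge.
- weight_knob (a point): Grasp point half-way up the brass weight's knob, 34 mm above the weight's underside.
- weight_foot (a point): Centre of the brass weight's underside.
- reel: Bystander: wooden reel of red thread, 35 mm across, 44 mm high, behind the board; origin under its centre.
- tape: Bystander: roll of masking tape lying flat, 88 mm across, 24 mm high, behind and to the right of the board; origin under its centre.
- wax: Bystander: yellow cake of beeswax, 38 x 52 x 18 mm, near the counter's front edge; origin under its centre.

How it is judged:
On the way, in this order (a step that is already met when the one before it is completed fails the run):
1. the straightedge lies along a plate and stays level while the fingers press its red pad with more than 3 N (x of straightedge_mid in the frame of board between -0.02 and 0.02 m and z of straightedge_mid in the frame of board between 0.03 and 0.038 m and (y of straightedge_mid in the frame of board between 0.045 and 0.085 m or y of straightedge_mid in the frame of board between -0.085 and -0.045 m) and angle between the x axis of straightedge and the x axis of board, either way round below 0.12 rad and angle between the z axis of straightedge and the z axis of board, either way round below 0.018 rad and contact force between the fingers and red_pad above 3 N and contact force between the fingers and black_pad below 0.5 N), for 0.2 s.
2. then it stays level while the fingers press its black pad with more than 3 N (x of straightedge_mid in the frame of board between -0.02 and 0.02 m and z of straightedge_mid in the frame of board between 0.03 and 0.038 m and (y of straightedge_mid in the frame of board between 0.045 and 0.085 m or y of straightedge_mid in the frame of board between -0.085 and -0.045 m) and angle between the x axis of straightedge and the x axis of board, either way round below 0.12 rad and angle between the z axis of straightedge and the z axis of board, either way round below 0.018 rad and contact force between the fingers and black_pad above 3 N and contact force between the fingers and red_pad below 0.5 N), for 0.2 s.
At the end, for the whole second after the job is handed in: The straightedge lies along one plate, centred within 20 mm and 0.12 rad, tilted less than 0.018 rad although the brass weight stands on one of its pads (within 12 mm of the pad's centre), which is so only on the flat plate; both are at rest and released (x of straightedge_mid in the frame of board between -0.02 and 0.02 m and z of straightedge_mid in the frame of board between 0.03 and 0.038 m and (y of straightedge_mid in the frame of board between 0.045 and 0.085 m or y of straightedge_mid in the frame of board between -0.085 and -0.045 m) and angle between the x axis of straightedge and the x axis of board, either way round below 0.12 rad and angle between the z axis of straightedge and the z axis of board, either way round below 0.018 rad and ((horizontal distance between weight_foot and red_top below 0.012 m and contact force between brass_weight and red_pad above 3 N) or (horizontal distance between weight_foot and black_top below 0.012 m and contact force between brass_weight and black_pad above 3 N)) and angle between brass_weight's own z axis and vertical below 0.06 rad and linear speed of each of straightedge, brass_weight below 0.01 m/s and contact force between the fingers and straightedge below 0.1 N and contact force between the fingers and brass_weight below 0.1 N); the robot touches nothing.
It fails at once if a pad was pressed with more than 20 N (contact force between the fingers and red_pad above 20 N or contact force between the fingers and black_pad above 20 N).
It fails at once if the weight was dropped or rammed onto the straightedge (more than 60 N) (contact force between brass_weight and straightedge above 60 N).
It fails at once if the reel of red thread was moved by more than 15 mm (distance of reel from where it was at the start of the episode above 0.015 m).
It fails at once if the roll of masking tape was moved by more than 15 mm (distance of tape from where it was at the start of the episode above 0.015 m).
It fails at once if the cake of beeswax was moved by more than 15 mm (distance of wax from where it was at the start of the episode above 0.015 m).
It also fails if it takes over 72 s, if anything falls off the work surface, if the arm or the gripper's body presses on something with over 40 N, if the wrist force passes 120 N, or if a joint passes its speed limit or range.

## Working session

There is one attempt and no reset: what is moved stays moved. The work goes in short steps, Python scripts to look and compute and a tool call to move; the robot and the scene stay as the last step left them, time stands still between calls to the robot, and variables do not carry over. Pictures are saved under pics/ and viewed, and the job is handed in when it is done.

Besides the shell and the picture viewer there is one more tool, called after "Emit:" in YAML: its name, and indented under it one key for each argument. carry_out: Moves the arm, as the interface text tells. Its arguments: {"type":"object","properties":{"motion":{"type":"array"},"newtons":{"type":"number"}},"required":["motion"]}

```bash
ls; mkdir -p pics; python3 - <<'E'
from rig import arm, eyes, workorder
import cv2
s=arm.sense();print(s)
for n in("side","top"):
    p,d=eyes.camera(n);cv2.imwrite(f"pics/{n}0.png",p);import numpy as np;np.save(f"{n}0.npy",d);c=eyes.get_calibration(n);print(n,c)
E
```

```text
pics
{'clock': 0.0, 'joint_positions': array([-1.34360393e+00,  2.59176123e-01,  2.07507253e-02,  1.33371190e+00,
       -3.45343892e-05,  1.41822960e+00]), 'qd': array([-0.00056485,  0.00018536, -0.00022943,  0.00013977,  0.00093514,
       -0.00029783]), 'joint_torque': array([ 7.12554429e-04, -5.55640090e+01,  3.44529068e+01,  1.36551104e-02,
       -1.36871827e-04,  6.11164921e-06]), 'ee_pos': array([ 0.20381946, -0.51052435,  0.23067056]), 'eef_rot': array([-3.08381402e+00, -5.92693521e-01,  1.32729634e-04]), 'wrist_force': array([-0.06227077, -0.59570583,  0.75255577]), 'wrist_torque': array([-0.00433993,  0.05216134, -0.02328779]), 'gripper_width': 0.08500102445815974}
side {'fx': 538.6116047203789, 'fy': 538.6116047203789, 'cx': 315.73415599132505, 'cy': 238.72640192083057, 'position': array([0.1865479 , 0.74284302, 0.79934734]), 'rotation': array([-0.58098331,  2.58357513, -1.26687545])}
top {'fx': 490.73153132698644, 'fy': 490.73153132698644, 'cx': 315.72144713328123, 'cy': 237.66204891276902, 'position': array([ 0.4990714 , -0.11335494,  1.01840074]), 'rotation': array([-2.18997458,  2.16757611, -0.13554725])}
```

View pics/top0.png

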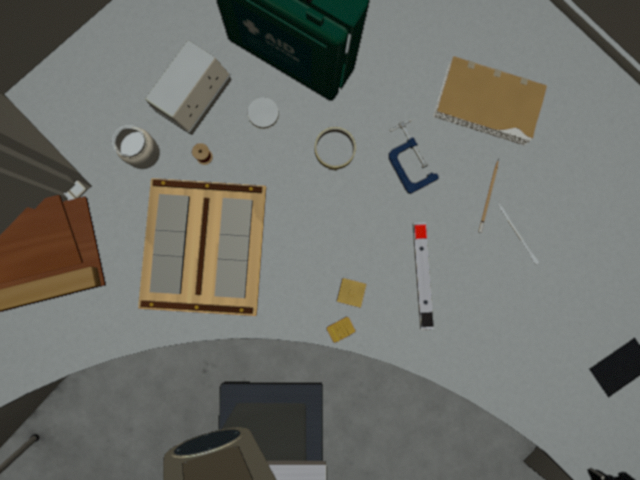

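View pics/side0.png

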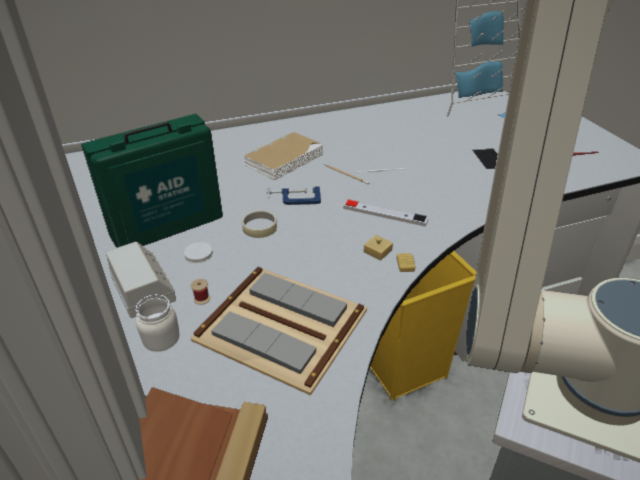

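The top view shows the board around (205,247), the bar from red (421,232) to black (427,320), the brass weight at (351,292) and the wax at (341,329). I'll enlarge those areas next.

```bash
python3 - <<'E'
import cv2
p=cv2.imread("pics/top0.png")
cv2.imwrite("pics/c1.png",cv2.resize(p[215:345,320:450],None,fx=4.6,fy=4.6,interpolation=cv2.INTER_CUBIC))
cv2.imwrite("pics/c2.png",cv2.resize(p[170:325,130:280],None,fx=3.8,fy=3.8,interpolation=cv2.INTER_CUBIC))
E
```

```text
(no output)
```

View pics/c1.png

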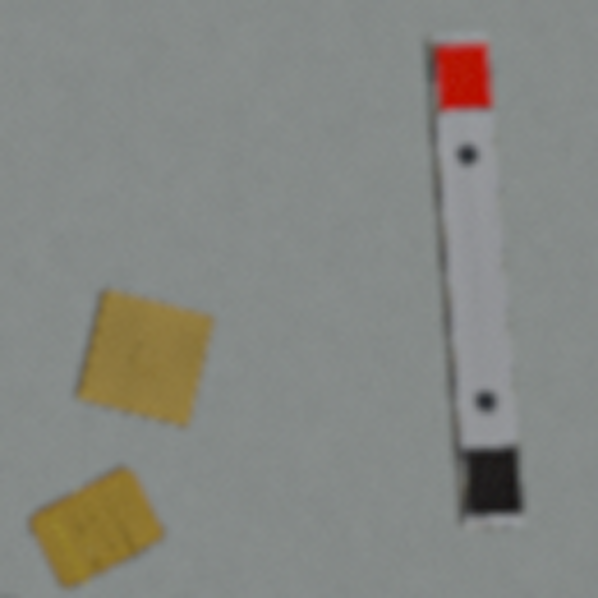

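View pics/c2.png

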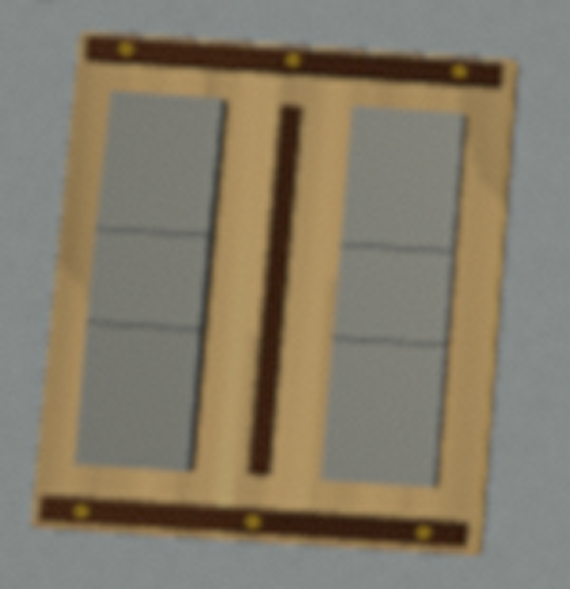

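```bash
cat > h.py <<'E'
import numpy as np, cv2
from rig import arm, eyes, workorder
from scipy.spatial.transform import Rotation as R
def ray(n,uv,z):
    c=eyes.get_calibration(n);uv=np.atleast_2d(uv).astype(float)
    d=np.c_[(uv[:,0]-c['cx'])/c['fx'],(uv[:,1]-c['cy'])/c['fy'],np.ones(len(uv))]
    d=R.from_rotvec(c['rotation']).apply(d);p=c['position']
    return p+d*((z-p[2])/d[:,2])[:,None]
def proj(n,X):
    c=eyes.get_calibration(n);q=R.from_rotvec(c['rotation']).inv().apply(np.atleast_2d(X)-c['position'])
    return np.c_[q[:,0]/q[:,2]*c['fx']+c['cx'],q[:,1]/q[:,2]*c['fy']+c['cy']]
def local(target):  # world target tcp -> shift in tool axes cm
    s=arm.sense();r=R.from_rotvec(s['eef_rot']);return r.inv().apply(np.array(target)-s['ee_pos'])*100
E
python3 - <<'E'
from h import *
np.set_printoptions(precision=4,suppress=True)
def c1(l): return np.array(l)/4.6+[320,215]-.5+.5/4.6
def c2(l): return np.array(l)/3.8+[130,170]-.5+.5/3.8
def show(n,uv,z):
    X=ray('top',uv,z)[:,:2];e=np.linalg.norm(X-np.roll(X,-1,0),axis=1)
    lx=(X[0]+X[1]-X[2]-X[3]);print(n,X.mean(0),'edges',e*1000,'yaw',np.arctan2(lx[1],lx[0]));return X.mean(0)
show('board',c2([(82,34),(518,60),(480,552),(34,524)]),.012)
a=show('L',c2([(107,93),(226,100),(194,470),(76,464)]),.028)
b=show('R',c2([(352,106),(467,114),(438,487),(322,480)]),.028);print(np.linalg.norm(a-b),(a+b)/2)
a=show('red',c1([(436,46),(488,44),(491,106),(440,109)]),.017)
b=show('blk',c1([(466,450),(517,448),(521,511),(470,514)]),.017);d=a-b;print('bar',(a+b)/2,np.linalg.norm(d),np.arctan2(d[1],d[0]))
show('w',c1([(104,291),(213,317),(187,426),(77,396)]),.025)
s=arm.sense();print(R.from_rotvec(s['eef_rot']).as_matrix())
E
```

```text
board [0.5837 0.0959] edges [237.8215 266.9967 236.7515 265.2495] yaw -0.054215434823326886
L [0.5865 0.1604] edges [ 63.5256 197.2781  61.6616 197.5723] yaw -0.044577017435237634
R [0.58   0.0313] edges [ 61.705  199.1682  60.9121 199.5447] yaw -0.05213050337595855
0.12921177265293327 [0.5833 0.0958]
red [ 0.6183 -0.3506] edges [23.528  28.0287 23.0442 28.4752] yaw 0.04308605181939708
blk [ 0.439  -0.3615] edges [22.6637 27.4788 22.6302 27.8964] yaw 0.049869972267384745
bar [ 0.5287 -0.3561] 0.1796860811415898 0.06057038879997779
w [ 0.4917 -0.2069] edges [49.2167 48.8992 49.8068 47.3269] yaw -0.24252180079745858
[[ 0.9287  0.3708 -0.0002]
 [ 0.3708 -0.9287  0.0011]
 [ 0.0002 -0.0011 -1.    ]]
```

```bash
python3 - <<'E'
from h import *
print(local([.5287,-.3561,.10]),local([.5287,-.3561,.002]))
E
```

```text
[35.89453182 -2.2870369  13.08461608] [35.89270476 -2.27607132 22.88460977]
```

Emit:
carry_out:
  motion:
    - [[5.0, -0.3, 1.8], 0.16, 1]
    - [[10.5, -0.65, 3.7], 0.32, 1]
    - [[16, -1.0, 5.8], 0.32, 1]
    - [[21.5, -1.4, 7.8], 0.32, 1]
    - [[27, -1.7, 9.8], 0.32, 1]
    - [[32, -2.0, 11.7], 0.32, 1]
    - [[35.9, -2.29, 13.1], 0.32, 1]
    - [[35.9, -2.29, 13.1], 0.32, 1]
    - [[35.9, -2.29, 13.1], 0.32, 1]
    - [[35.9, -2.29, 13.1], 0.32, 1]
  newtons: 40

```text
clock: 1.35
ee_pos: [0.5281, -0.3572, 0.1008]
eef_rot: [3.14, 0.092, 0.001]
wrist_force: [-0.2, -0.6, -0.1]
gripper_width: 0.0853
```

```bash
python3 - <<'E'
from h import *
s=arm.sense();print(s['clock'],R.from_rotvec(s['eef_rot']).as_matrix()[:,0])
print(local([.5287,-.3561,.002]))
for n in("side","top"):
    p,d=eyes.camera(n);cv2.imwrite(f"pics/{n}1.png",p)
E
```

```text
1.35 [9.98285316e-01 5.85347537e-02 3.32964828e-04]
[ 0.06296019 -0.11309519  9.88183878]
```

View pics/top1.png

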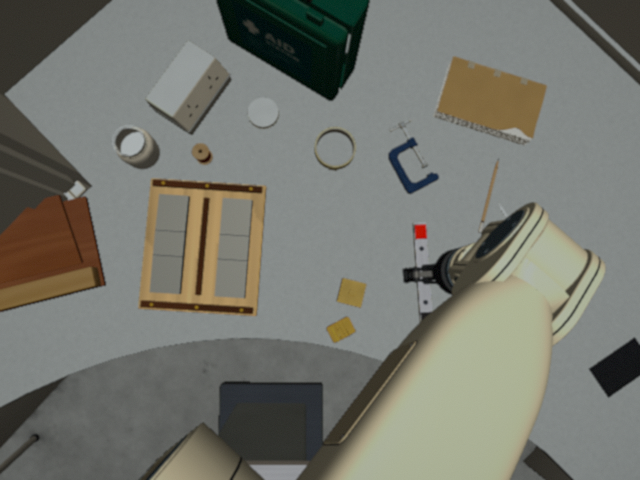

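View pics/side1.png

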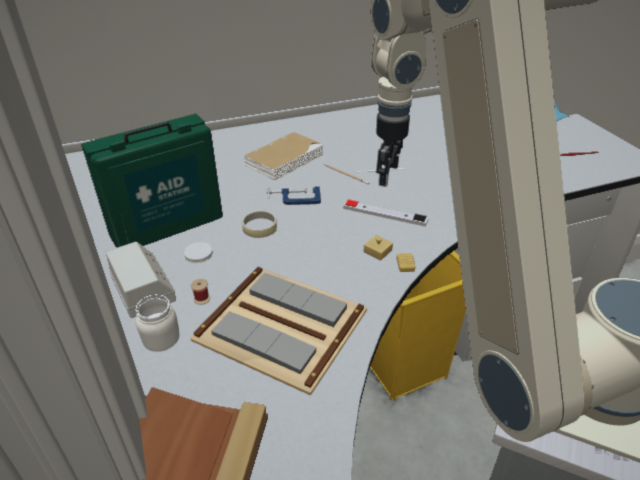

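The gripper is lined up over the middle of the bar at about (422,272) in the top view. I'll descend and close.

Emit:
carry_out:
  motion:
    - [[0.06, -0.1, 3.5], 0, 1]
    - [[0.06, -0.1, 7], 0, 0.6]
    - [[0.06, -0.1, 9.0], 0, 0.3]
    - [[0.06, -0.1, 9.8], 0, 0.1]
    - [[0.06, -0.1, 9.8], 0, 0.0]
    - [[0.06, -0.1, 9.8], 0, -1]
    - [[0.06, -0.1, 9.8], 0, -1]
    - [[0.06, -0.1, 9.8], 0, -1]
    - [[0.06, -0.1, 9.8], 0, -1]
    - [[0.06, -0.1, 9.8], 0, -1]
  newtons: 40

```text
clock: 2.7
ee_pos: [0.5299, -0.3561, 0.0036]
eef_rot: [3.138, 0.094, 0.002]
wrist_force: [-1.7, 0.2, 6.4]
gripper_width: 0.0248
```

Emit:
carry_out:
  motion:
    - [[0, 0, -2], 0, -1]
    - [[0, 0, -5], 0, -1]
    - [[0, 0, -9], 0, -1]
    - [[0, 0, -10], 0, -1]
    - [[0, 0, -10], 0, -1]
    - [[0, 0, -10], 0, -1]
    - [[0, 0, -10], 0, -1]
    - [[0, 0, -10], 0, -1]
    - [[0, 0, -10], 0, -1]
    - [[0, 0, -10], 0, -1]

```text
clock: 3.95
ee_pos: [0.5293, -0.3554, 0.1022]
eef_rot: [-3.14, -0.094, 0.0]
wrist_force: [-0.3, 0.2, -1.8]
gripper_width: 0.0245
```

```bash
python3 - <<'E'
from h import *
s=arm.sense();print(s['clock'],s['ee_pos'],s['gripper_width'],s['wrist_force'],R.from_rotvec(s['eef_rot']).as_matrix()[:,0])
# board: centre .5835,.0958 yaw -.051
print(local([.580,.0313,.06]))
p,d=eyes.camera('side');cv2.imwrite("pics/side2.png",cv2.resize(p[100:300,280:500],None,fx=3,fy=3))
p,d=eyes.camera('top');cv2.imwrite("pics/top2.png",cv2.resize(p[200:350,320:520],None,fx=3.5,fy=3.5))
E
```

```text
3.95 [ 0.5293478 -0.3553819  0.1021821] 0.024518748715040773 [-0.27655253  0.2367347  -1.83152977] [ 9.98212461e-01  5.97651633e-02 -8.90709465e-05]
[  7.36755212 -38.29584445   4.22210552]
```

View pics/side2.png

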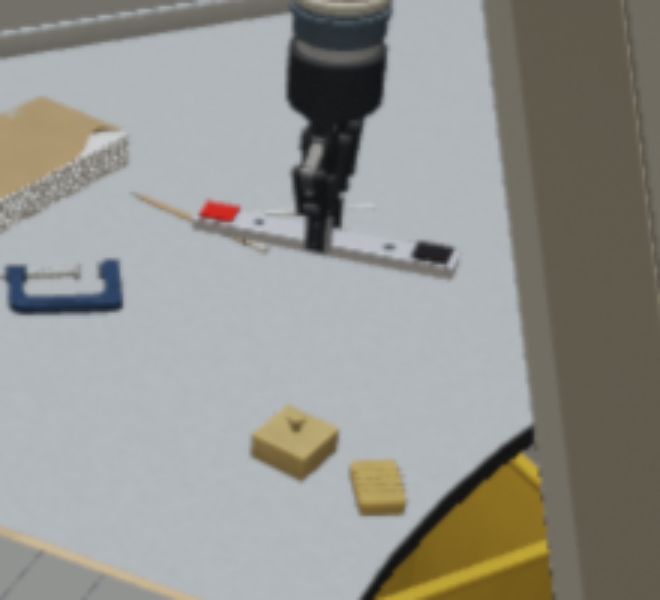

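View pics/top2.png

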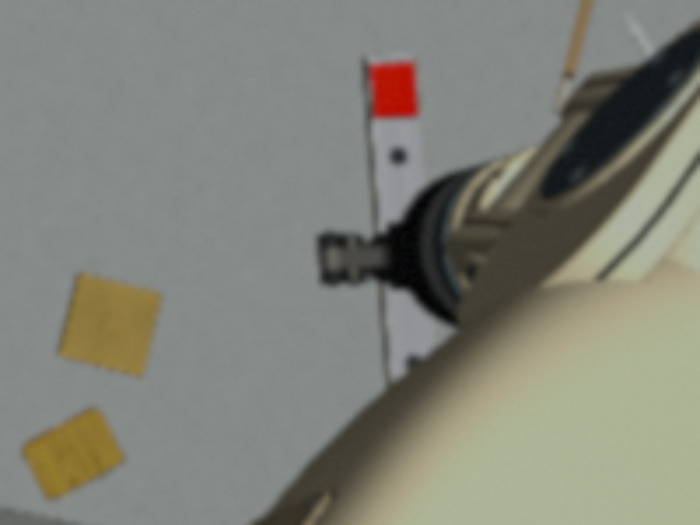

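The side view shows the bar held level at its middle, red pad at about (357,170). Carrying it to the right plate, and hovering there.

Emit:
carry_out:
  motion:
    - [[0.5, -3, 0], 0, -1]
    - [[2.0, -8, 0], 0, -1]
    - [[3.5, -14, 0], 0.03, -1]
    - [[5, -20, 0], 0.06, -1]
    - [[6.2, -26, 0], 0.09, -1]
    - [[7.2, -32, 0.5], 0.111, -1]
    - [[7.37, -36.5, 2], 0.111, -1]
    - [[7.37, -38.3, 3.5], 0.111, -1]
    - [[7.37, -38.3, 4.2], 0.111, -1]
    - [[7.37, -38.3, 4.2], 0.111, -1]

```text
clock: 5.3
ee_pos: [0.58, 0.0303, 0.0598]
eef_rot: [3.14, -0.082, -0.001]
wrist_force: [0.1, -0.4, -2.0]
gripper_width: 0.0245
```

```bash
python3 - <<'E'
from h import *
s=arm.sense();print(s['clock'],s['ee_pos'],s['wrist_force'],R.from_rotvec(s['eef_rot']).as_matrix()[:,0])
print(local([.580,.0313,.0317]))
p,d=eyes.camera('side');cv2.imwrite("pics/side3.png",cv2.resize(p[200:400,180:400],None,fx=3,fy=3))
p,d=eyes.camera('top');cv2.imwrite("pics/top3.png",cv2.resize(p[170:330,130:330],None,fx=3.5,fy=3.5))
E
```

```text
5.3 [0.57997389 0.03027953 0.05984402] [ 0.09563411 -0.37948768 -1.99813129] [ 9.98646596e-01 -5.20035011e-02 -7.82368423e-04]
[-4.97424127e-04 -1.03170187e-01  2.81436238e+00]
```

View pics/side3.png

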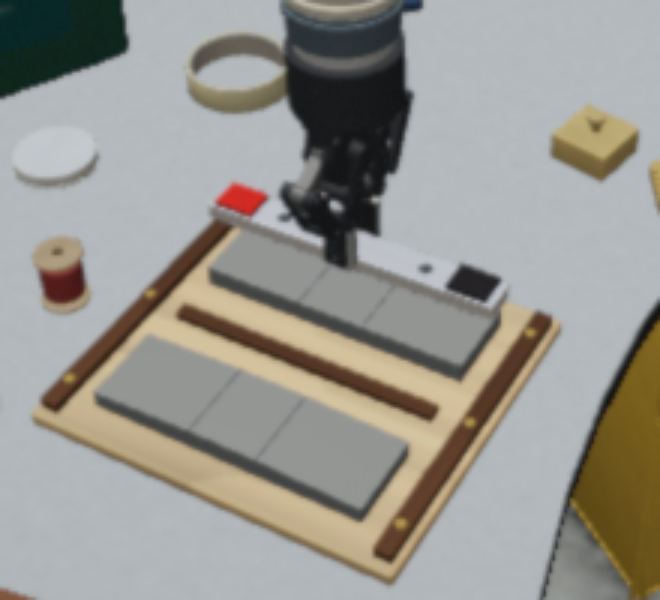

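View pics/top3.png

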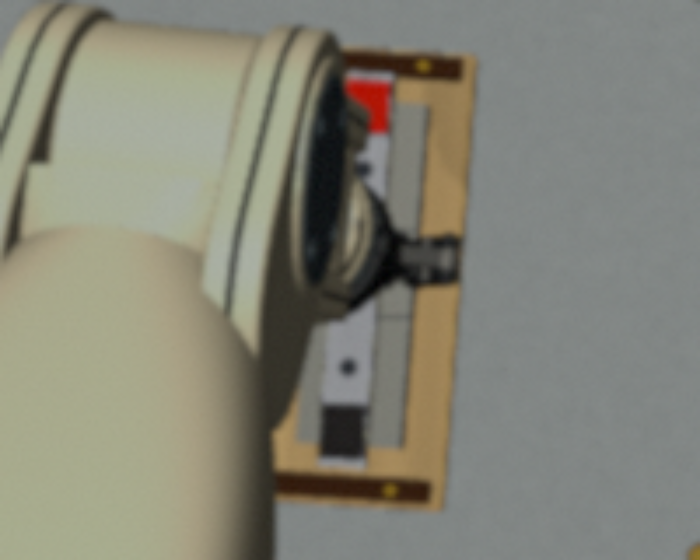

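The bar is centred over the right plate, with red at (236,198) and black at (228,292) in the top view. Lowering and releasing.

Emit:
carry_out:
  motion:
    - [[0, -0.1, 1.2], 0, -1]
    - [[0, -0.1, 2.2], 0, -1]
    - [[0, -0.1, 2.6], 0, -1]
    - [[0, -0.1, 2.85], 0, -1]
    - [[0, -0.1, 2.85], 0, -1]
    - [[0, -0.1, 2.85], 0, 0.1]
    - [[0, -0.1, 2.85], 0, 0.1]
    - [[0, -0.1, 2.85], 0, 0.1]
    - [[0, -0.1, -0.5], 0, 0.1]
    - [[0, -0.1, -4], 0, 0.1]

```text
clock: 6.65
ee_pos: [0.5798, 0.0323, 0.1008]
eef_rot: [-3.141, 0.081, 0.002]
wrist_force: [0.3, -1.2, 0.7]
gripper_width: 0.047
```

```bash
python3 - <<'E'
from h import *
s=arm.sense();print(s['clock'],s['ee_pos'],s['wrist_force'],R.from_rotvec(s['eef_rot']).as_matrix()[:,0])
p,d=eyes.camera('side');cv2.imwrite("pics/side4.png",cv2.resize(p[200:400,180:400],None,fx=3,fy=3))
p,d=eyes.camera('top');cv2.imwrite("pics/top4.png",cv2.resize(p[170:330,130:330],None,fx=3.5,fy=3.5))
E
```

```text
6.65 [0.57981502 0.03231113 0.10080361] [ 0.31235855 -1.18730117  0.72887287] [ 0.99868595 -0.05123678 -0.00107795]
```

View pics/side4.png

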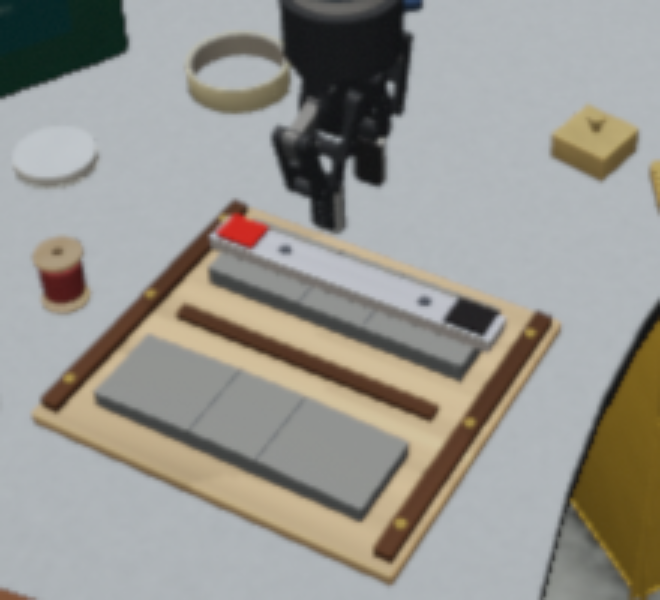

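View pics/top4.png

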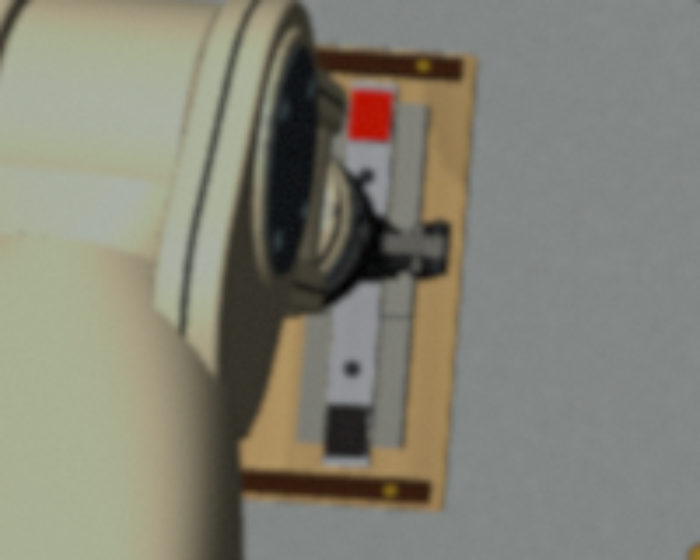

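The bar has been released onto the right plate. Red is at crop (371,116) and black at (348,431); next I'll measure the pads.

```bash
python3 - <<'E'
from h import *
uv=np.array([(370.5,116),(347.5,431)])/3.5+[130,170]-.5+.5/3.5
X=ray('top',uv,.045);print(X,np.linalg.norm(X[0]-X[1]));d=X[0]-X[1];print(X.mean(0),np.arctan2(d[1],d[0]))
for x in X: print(local([x[0],x[1],.055]))
E
```

```text
[[0.6678648  0.02731509 0.045     ]
 [0.48872939 0.03555319 0.045     ]] 0.17932473349568961
[0.5782971  0.03143414 0.045     ] -0.04595571183307592
[8.56657065 0.04976562 4.95741354]
[-9.36532767  0.14142731  4.84686455]
```

Emit:
carry_out:
  motion:
    - [[4, 0.05, 0], 0, -0.5]
    - [[8, 0.05, 0], 0, -1]
    - [[8.57, 0.05, 2], 0, -1]
    - [[8.57, 0.05, 4], 0, -1]
    - [[8.57, 0.05, 5], 0, -1]
    - [[8.57, 0.05, 5], 0, -1]
    - [[8.57, 0.05, 5], 0, -1]
    - [[8.57, 0.05, 5], 0, -1]
    - [[8.57, 0.05, 5], 0, -1]
    - [[8.57, 0.05, 5], 0, -1]

```text
clock: 8.0
ee_pos: [0.6657, 0.0274, 0.0505]
eef_rot: [3.141, -0.08, 0.001]
wrist_force: [-0.1, 0.0, 1.0]
gripper_width: 0.0002
```

```bash
python3 - <<'E'
from h import *
s=arm.sense();print(s['clock'],s['ee_pos'],s['wrist_force'],s['gripper_width'])
p,d=eyes.camera('side');cv2.imwrite("pics/side5.png",cv2.resize(p[220:360,220:380],None,fx=4.2,fy=4.2))
E
```

```text
8.0 [0.66573859 0.0274089  0.05054957] [-0.07075417  0.02183203  1.0155695 ] 0.00017313594767526244
```

View pics/side5.png

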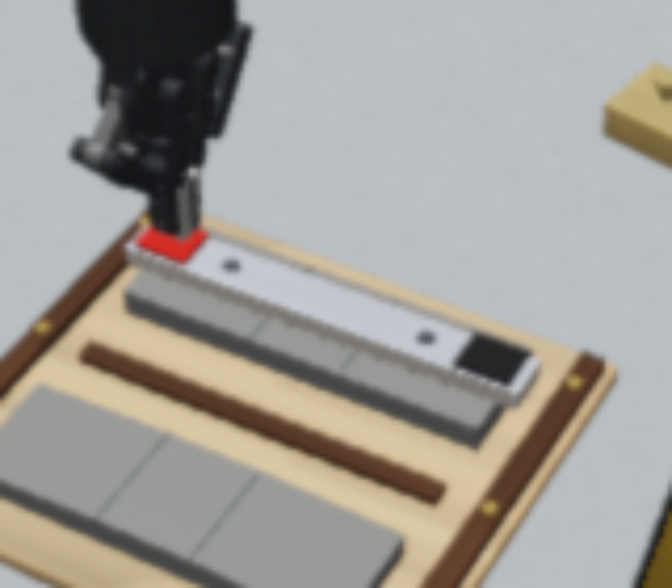

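Fingertips sit just above the red pad. Pressing down gently.

Emit:
carry_out:
  motion:
    - [[0, 0, 0.3], 0, -1]
    - [[0, 0, 0.45], 0, -1]
    - [[0, 0, 0.55], 0, -1]
    - [[0, 0, 0.6], 0, -1]
    - [[0, 0, 0.65], 0, -1]
    - [[0, 0, 0.65], 0, -1]
    - [[0, 0, 0.65], 0, -1]
    - [[0, 0, 0.65], 0, -1]
    - [[0, 0, 0.65], 0, -1]
    - [[0, 0, 0.65], 0, -1]

```text
clock: 9.3
ee_pos: [0.6656, 0.0274, 0.0438]
eef_rot: [-3.141, 0.08, 0.0]
wrist_force: [-4.6, -0.7, 4.0]
gripper_width: 0.0002
```

Emit:
carry_out:
  motion:
    - [[0, 0, 0.05], 0, -1]
    - [[0, 0, 0.1], 0, -1]
    - [[0, 0, 0.1], 0, -1]
    - [[0, 0, 0.1], 0, -1]
    - [[0, 0, 0.1], 0, -1]
    - [[0, 0, 0.1], 0, -1]
    - [[0, 0, 0.1], 0, -1]
    - [[0, 0, 0.1], 0, -1]
    - [[0, 0, 0.1], 0, -1]
    - [[0, 0, 0.1], 0, -1]

```text
clock: 10.55
ee_pos: [0.6656, 0.0274, 0.0431]
eef_rot: [3.141, -0.08, 0.0]
wrist_force: [-4.6, 0.5, 6.2]
gripper_width: 0.0001
```

```bash
python3 - <<'E'
from h import *
s=arm.sense();print(s['clock'],s['ee_pos'],s['wrist_force'],s['gripper_width'])
p,d=eyes.camera('side');cv2.imwrite("pics/side6.png",cv2.resize(p[220:360,220:380],None,fx=4.2,fy=4.2))
E
```

```text
10.55 [0.66556703 0.02743633 0.04311566] [-4.56408334  0.5354056   6.15356145] 0.000143997953689291
```

View pics/side6.png

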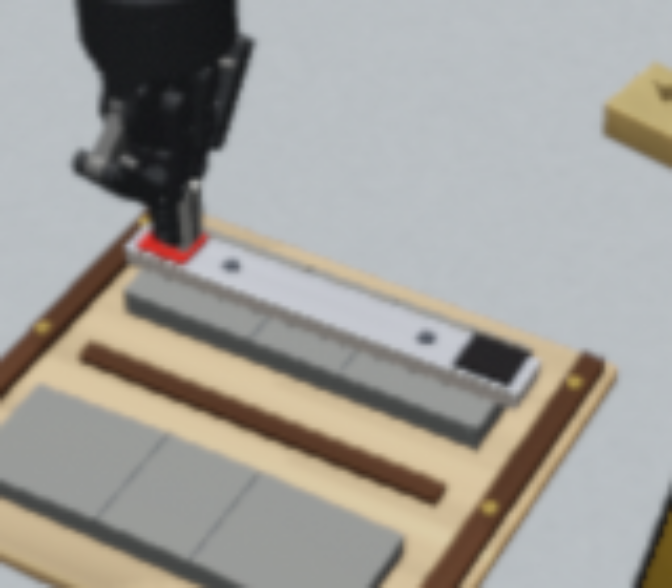

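```bash
python3 - <<'E'
import cv2,numpy as np
a=cv2.imread("pics/side5.png");b=cv2.imread("pics/side6.png")
for nm,(r0,r1,c0,c1) in dict(black=(315,410,440,545),mid=(250,350,215,440),plateL=(370,560,0,400)).items():
    A=a[r0:r1,c0:c1];B=b[r0:r1,c0:c1]
    g=lambda x:cv2.cvtColor(x,cv2.COLOR_BGR2GRAY).astype(np.float32)
    print(nm,np.array(cv2.phaseCorrelate(g(A),g(B),cv2.createHanningWindow(A.shape[1::-1],cv2.CV_32F))[0])/4.2,np.abs(A.astype(int)-B).mean())
E
```

```text
black [ 4.95992916e-03 -7.09024337e-05] 0.34265664160401005
mid [ 0.14758642 -0.00646717] 0.34971851851851854
plateL [-0.00886977 -0.00747581] 0.35940350877192984
```

The black end didn't move (under 0.01 px, where rocking would shift it about 1.5 px) with about 5–6 N on red, so the right plate looks flat. Now the black pad.

```bash
python3 - <<'E'
from h import *
print(local([.4887,.0356,.0505]))
E
```

```text
[-17.7080543    0.08819787  -0.73992155]
```

Emit:
carry_out:
  motion:
    - [[0, 0, -1.5], 0, -1]
    - [[0, 0, -3], 0, -1]
    - [[-5, 0, -3], 0, -1]
    - [[-10, 0.05, -3], 0, -1]
    - [[-15, 0.09, -3], 0, -1]
    - [[-17.6, 0.09, -2.5], 0, -1]
    - [[-17.7, 0.09, -1.5], 0, -1]
    - [[-17.7, 0.09, -0.75], 0, -1]
    - [[-17.7, 0.09, -0.75], 0, -1]
    - [[-17.7, 0.09, -0.75], 0, -1]

```text
clock: 11.85
ee_pos: [0.4895, 0.0355, 0.0501]
eef_rot: [-3.141, 0.081, 0.0]
wrist_force: [1.3, 0.2, -0.5]
gripper_width: 0.0001
```

```bash
python3 - <<'E'
from h import *
s=arm.sense();print(s['clock'],s['ee_pos'],s['wrist_force'],s['gripper_width'])
print(local([.4887,.0356,.0505]))
p,d=eyes.camera('side');cv2.imwrite("pics/side7.png",cv2.resize(p[220:360,220:380],None,fx=4.2,fy=4.2))
E
```

```text
11.85 [0.48953002 0.03547982 0.05010958] [ 1.25780188  0.15174406 -0.52480185] 0.00011692525444534658
[-0.0835181  -0.00774673 -0.0390218 ]
```

View pics/side7.png

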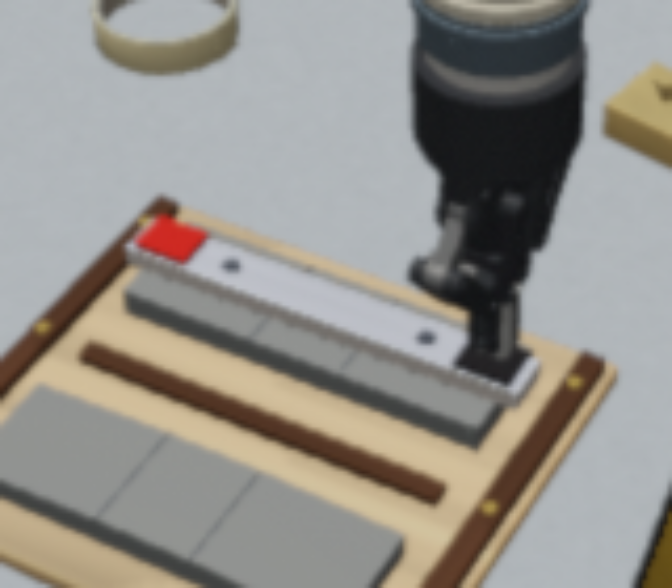

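The tips are over the black pad at about (338,303). Pressing.

Emit:
carry_out:
  motion:
    - [[0, 0, 0.3], 0, -1]
    - [[0, 0, 0.45], 0, -1]
    - [[0, 0, 0.55], 0, -1]
    - [[0, 0, 0.62], 0, -1]
    - [[0, 0, 0.68], 0, -1]
    - [[0, 0, 0.68], 0, -1]
    - [[0, 0, 0.68], 0, -1]
    - [[0, 0, 0.68], 0, -1]
    - [[0, 0, 0.68], 0, -1]
    - [[0, 0, 0.68], 0, -1]

```text
clock: 13.15
ee_pos: [0.4888, 0.0356, 0.0437]
eef_rot: [3.141, -0.08, 0.0]
wrist_force: [-2.1, -0.2, 4.9]
gripper_width: 0.0002
```

```bash
python3 - <<'E'
from h import *
s=arm.sense();print(s['clock'],s['ee_pos'],s['wrist_force'],s['gripper_width'])
p,d=eyes.camera('side');cv2.imwrite("pics/side8.png",cv2.resize(p[220:360,220:380],None,fx=4.2,fy=4.2))
a=cv2.imread("pics/side7.png");b=cv2.imread("pics/side8.png")
for nm,(r0,r1,c0,c1) in dict(red=(205,290,115,225),mid=(250,350,215,400)).items():
    A=a[r0:r1,c0:c1];B=b[r0:r1,c0:c1]
    g=lambda x:cv2.cvtColor(x,cv2.COLOR_BGR2GRAY).astype(np.float32)
    print(nm,np.array(cv2.phaseCorrelate(g(A),g(B),cv2.createHanningWindow(A.shape[1::-1],cv2.CV_32F))[0])/4.2)
E
```

```text
13.15 [0.48879188 0.03559397 0.04371916] [-2.05245471 -0.15496076  4.8745677 ] 0.00024621560604540417
red [-0.00138293 -0.01613449]
mid [-0.00698899  0.01102766]
```

Emit:
carry_out:
  motion:
    - [[0, 0, 0.05], 0, -1]
    - [[0, 0, 0.07], 0, -1]
    - [[0, 0, 0.07], 0, -1]
    - [[0, 0, 0.07], 0, -1]
    - [[0, 0, 0.07], 0, -1]
    - [[0, 0, 0.07], 0, -1]
    - [[0, 0, 0.07], 0, -1]
    - [[0, 0, 0.07], 0, -1]
    - [[0, 0, 0.07], 0, -1]
    - [[0, 0, 0.07], 0, -1]

```text
clock: 14.45
ee_pos: [0.4888, 0.0356, 0.0432]
eef_rot: [3.141, -0.08, 0.001]
wrist_force: [-2.8, -0.1, 6.6]
gripper_width: 0.0
```

```bash
python3 - <<'E'
from h import *
s=arm.sense();print(s['clock'],s['ee_pos'],s['wrist_force'],s['gripper_width'])
p,d=eyes.camera('side');cv2.imwrite("pics/side9.png",cv2.resize(p[220:360,220:380],None,fx=4.2,fy=4.2))
a=cv2.imread("pics/side7.png");b=cv2.imread("pics/side9.png")
for nm,(r0,r1,c0,c1) in dict(red=(205,290,115,225),mid=(250,350,215,400)).items():
    A=a[r0:r1,c0:c1];B=b[r0:r1,c0:c1]
    g=lambda x:cv2.cvtColor(x,cv2.COLOR_BGR2GRAY).astype(np.float32)
    print(nm,np.array(cv2.phaseCorrelate(g(A),g(B),cv2.createHanningWindow(A.shape[1::-1],cv2.CV_32F))[0])/4.2)
p=cv2.imread("pics/side0.png");cv2.imwrite("pics/w.png",cv2.resize(p[225:285,350:420],None,fx=8,fy=8,interpolation=cv2.INTER_CUBIC))
E
```

```text
14.45 [0.48884498 0.03559583 0.04318923] [-2.79098257 -0.05139138  6.60755632] 2.4675218072939142e-05
red [0.01155524 0.00308396]
mid [-0.00652564 -0.00560307]
```

View pics/w.png

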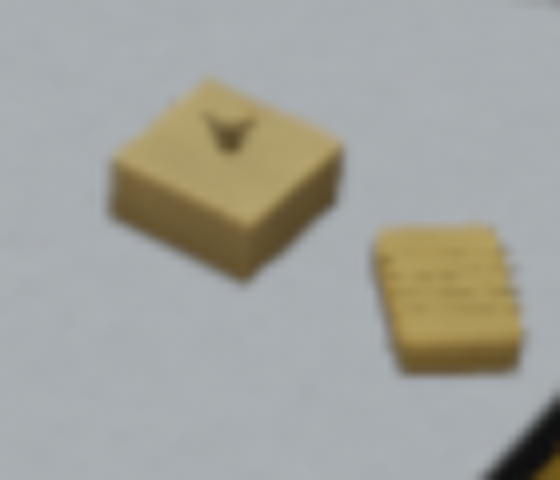

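Level again: red end moved under 0.02 px with about 6.6 N on black. The right plate is flat. Next, the weight; I'll cross-check the knob's position from the side view.

```bash
python3 - <<'E'
from h import *
print(ray('side',[(378.75,239.4)],.042))
q=np.array([(112,158),(208,78),(343,147),(248,222)])/8+[350,225]-.5
X=ray('side',q,.025);print(X,X.mean(0))
print(local([.4917,-.2069,.10]))
print(ray('top',[(97/4.6+320,527/4.6+215)],.018))
E
```

```text
[[ 0.48736752 -0.19811113  0.042     ]]
[[ 0.51975165 -0.18707773  0.025     ]
 [ 0.50810451 -0.23481929  0.025     ]
 [ 0.46079379 -0.22008756  0.025     ]
 [ 0.47380717 -0.17590814  0.025     ]] [ 0.49061428 -0.20447318  0.025     ]
[ 1.52719911 24.20438764 -5.6796907 ]
[[ 0.41687844 -0.18730466  0.018     ]]
```

Emit:
carry_out:
  motion:
    - [[0, 0, -2], 0, -1]
    - [[0, 0, -5.5], 0, 0]
    - [[0.2, 3, -6], 0.05, 0]
    - [[0.5, 8, -6], 0.1, 0]
    - [[0.8, 13, -6], 0.15, 0]
    - [[1.2, 18, -6], 0.19, 0]
    - [[1.5, 22, -5.7], 0.19, 0]
    - [[1.5, 24.1, -5.7], 0.19, 0]
    - [[1.5, 24.1, -5.7], 0.19, 0]
    - [[1.5, 24.1, -5.7], 0.19, 0]

```text
clock: 15.75
ee_pos: [0.4913, -0.2049, 0.0997]
eef_rot: [-3.118, 0.377, 0.001]
wrist_force: [0.8, 0.6, -0.1]
gripper_width: 0.0429
```

```bash
python3 - <<'E'
from h import *
s=arm.sense();print(s['clock'],s['ee_pos'],s['wrist_force'],s['gripper_width'],R.from_rotvec(s['eef_rot']).as_matrix()[:,0])
print(local([.4912,-.2057,.029]))
p,d=eyes.camera('side');cv2.imwrite("pics/side10.png",cv2.resize(p[150:300,320:480],None,fx=4,fy=4))
p,d=eyes.camera('top');cv2.imwrite("pics/top10.png",cv2.resize(p[170:330,130:330],None,fx=3.5,fy=3.5,interpolation=cv2.INTER_CUBIC))
E
```

```text
15.75 [ 0.49133094 -0.20486038  0.09974205] [ 0.75614645  0.60497903 -0.07573906] 0.04293781493641424 [ 9.71182066e-01 -2.38338438e-01 -4.28792338e-04]
[0.01032847 0.08810821 7.07415874]
```

View pics/side10.png

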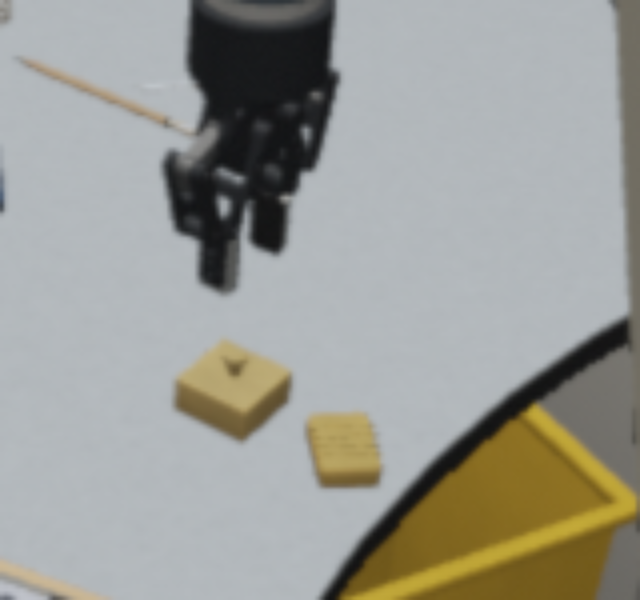

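View pics/top10.png

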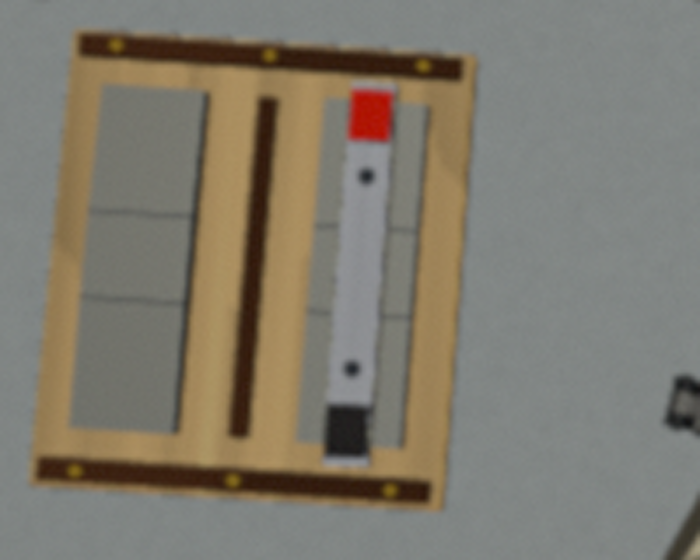

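The bar hasn't moved (black still at crop (347,431)), and the gripper is centred above the knob. Descending and gripping.

Emit:
carry_out:
  motion:
    - [[0, 0.09, 3], 0, 0]
    - [[0, 0.09, 5.5], 0, 0]
    - [[0, 0.09, 6.7], 0, 0]
    - [[0, 0.09, 7.05], 0, 0]
    - [[0, 0.09, 7.05], 0, 0]
    - [[0, 0.09, 7.05], 0, -1]
    - [[0, 0.09, 7.05], 0, -1]
    - [[0, 0.09, 7.05], 0, -1]
    - [[0, 0.09, 7.05], 0, -1]
    - [[0, 0.09, 7.05], 0, -1]
  newtons: 50

```text
clock: 17.1
ee_pos: [0.4916, -0.2071, 0.0301]
eef_rot: [3.118, -0.378, 0.002]
wrist_force: [-0.9, 0.3, 5.6]
gripper_width: 0.0109
```

Emit:
carry_out:
  motion:
    - [[0, 0, -1], 0, -1]
    - [[0, 0, -3], 0, -1]
    - [[0, 0, -6], 0, -1]
    - [[0, 0, -9], 0, -1]
    - [[0, 0, -10], 0, -1]
    - [[0, 0, -10], 0, -1]
    - [[0, 0, -10], 0, -1]
    - [[0, 0, -10], 0, -1]
    - [[0, 0, -10], 0, -1]
    - [[0, 0, -10], 0, -1]

```text
clock: 18.35
ee_pos: [0.4912, -0.2067, 0.129]
eef_rot: [-3.119, 0.378, 0.001]
wrist_force: [-0.4, 0.7, -5.3]
gripper_width: 0.0111
```

```bash
python3 - <<'E'
from h import *
s=arm.sense();print(s['clock'],s['ee_pos'],s['wrist_force'],s['gripper_width'],R.from_rotvec(s['eef_rot']).as_matrix()[:,0])
print(local([.4887,.0356,.13]))
p,d=eyes.camera('side');cv2.imwrite("pics/side11.png",cv2.resize(p[130:280,320:480],None,fx=4,fy=4))
p,d=eyes.camera('top');cv2.imwrite("pics/top11.png",cv2.resize(p[240:350,280:420],None,fx=4,fy=4,interpolation=cv2.INTER_CUBIC))
E
```

```text
18.35 [ 0.49120612 -0.20669537  0.12899819] [-0.4457336   0.67888655 -5.2680248 ] 0.011079253292983772 [ 9.71065302e-01 -2.38813667e-01 -4.60779595e-04]
[ -6.02975078 -23.46862872  -0.09410819]
```

View pics/side11.png

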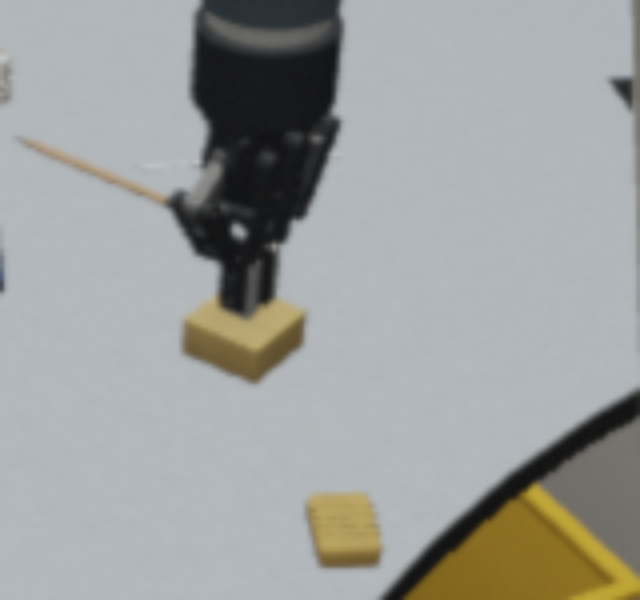

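View pics/top11.png

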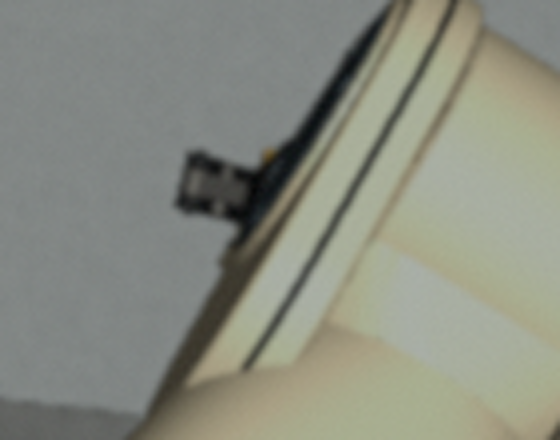

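```bash
python3 - <<'E'
from h import *
print(ray('side',np.array([(184,328),(305,313),(244.5,320.5)])/4+[320-.4,130-.4],.124))
E
```

```text
[[ 0.51576435 -0.17795864  0.124     ]
 [ 0.46039098 -0.21949968  0.124     ]
 [ 0.48819674 -0.19863983  0.124     ]]
```

```bash
python3 - <<'E'
from h import *
s=arm.sense();r=R.from_rotvec(s['eef_rot']);x=r.as_matrix()[:,0];y=r.as_matrix()[:,1]
p,d=eyes.camera('side')
k=9;o=np.array([355,185])
im=cv2.resize(p[185:240,355:410],None,fx=k,fy=k,interpolation=cv2.INTER_CUBIC)
for dz,col in((.005,(0,255,0)),(.011,(0,0,255))):
    c=s['ee_pos']-[0,0,dz]
    P=np.array([c+a*x*.025+b*y*.025 for a,b in((1,1),(1,-1),(-1,-1),(-1,1))]+[c])
    q=((proj('side',P)-o+.5)*k).astype(int);print(q)
    cv2.polylines(im,[q[:4].reshape(-1,1,2)],True,col,1)
cv2.imwrite("pics/w2.png",im)
E
```

```text
[[208 127]
 [ 93 215]
 [263 288]
 [377 197]
 [235 206]]
[[207 147]
 [ 92 235]
 [262 309]
 [375 217]
 [234 226]]
```

View pics/w2.png

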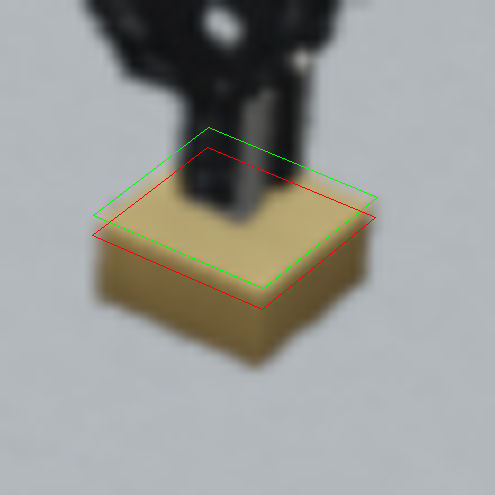

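The weight hangs level and centred on the TCP within 1–2 mm, with its top roughly 6 mm below the tips. Carrying it above the black pad.

Emit:
carry_out:
  motion:
    - [[-0.5, -2, 0], 0, -1]
    - [[-1.3, -5, 0], 0, -1]
    - [[-2.4, -9.5, 0], -0.05, -1]
    - [[-3.6, -14, 0], -0.1, -1]
    - [[-4.7, -18.3, 0], -0.15, -1]
    - [[-5.6, -21.8, 0], -0.19, -1]
    - [[-6.0, -23.5, 1], -0.19, -1]
    - [[-6.0, -23.5, 2.5], -0.19, -1]
    - [[-6.0, -23.5, 3.4], -0.19, -1]
    - [[-6.0, -23.5, 3.4], -0.19, -1]

```text
clock: 19.75
ee_pos: [0.4886, 0.0356, 0.0945]
eef_rot: [-3.14, 0.082, 0.003]
wrist_force: [-0.1, 0.1, -6.5]
gripper_width: 0.011
```

```bash
python3 - <<'E'
from h import *
s=arm.sense();print(s['clock'],s['ee_pos'],s['wrist_force'],s['gripper_width'],R.from_rotvec(s['eef_rot']).as_matrix()[:,0])
print(local([.4887,.0356,.0765]))
p,d=eyes.camera('side');cv2.imwrite("pics/side12.png",cv2.resize(p[220:360,220:380],None,fx=4.2,fy=4.2,interpolation=cv2.INTER_CUBIC))
E
```

```text
19.75 [0.48861199 0.03559696 0.09453023] [-0.07036863  0.05964652 -6.50494367] 0.010995456117536858 [ 0.99864601 -0.05199391 -0.00166488]
[ 1.17748430e-02 -7.77704606e-04  1.80300623e+00]
```

View pics/side12.png

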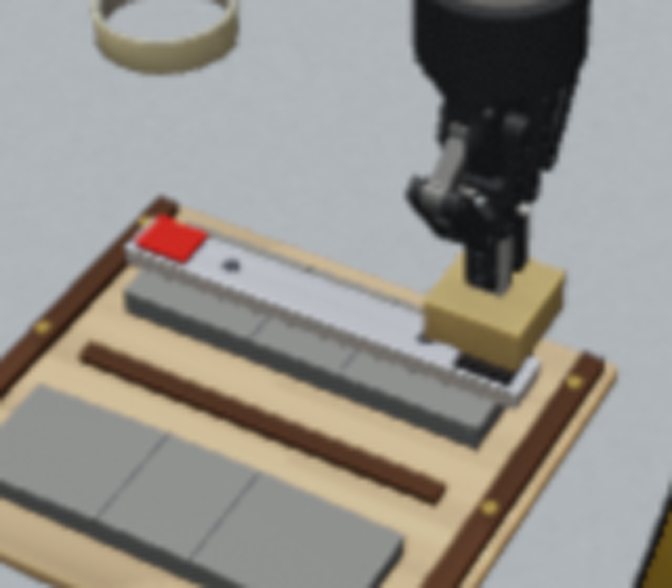

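The weight is over the black pad and aligned with the bar. Lowering slowly until the force begins to drop.

Emit:
carry_out:
  motion:
    - [[0, 0, 0.8], 0, -1]
    - [[0, 0, 1.4], 0, -1]
    - [[0, 0, 1.7], 0, -1]
    - [[0, 0, 1.8], 0, -1]
    - [[0, 0, 1.9], 0, -1]
    - [[0, 0, 1.95], 0, -1]
    - [[0, 0, 2.0], 0, -1]
    - [[0, 0, 2.0], 0, -1]
    - [[0, 0, 2.0], 0, -1]
    - [[0, 0, 2.0], 0, -1]

```text
clock: 21.05
ee_pos: [0.4892, 0.0358, 0.0753]
eef_rot: [3.141, -0.08, 0.0]
wrist_force: [-0.8, -1.6, -6.5]
gripper_width: 0.0114
```

Emit:
carry_out:
  motion:
    - [[0, 0, 0.03], 0, -1]
    - [[0, 0, 0.06], 0, -1]
    - [[0, 0, 0.09], 0, -1]
    - [[0, 0, 0.12], 0, -1]
    - [[0, 0, 0.12], 0, -1]
    - [[0, 0, 0.12], 0, -1]
    - [[0, 0, 0.12], 0, -1]
    - [[0, 0, 0.12], 0, -1]
    - [[0, 0, 0.12], 0, -1]
    - [[0, 0, 0.12], 0, -1]

```text
clock: 22.3
ee_pos: [0.4892, 0.0358, 0.0741]
eef_rot: [-3.141, 0.08, -0.0]
wrist_force: [-0.4, 0.5, -1.4]
gripper_width: 0.011
```

The pad now carries most of the weight. A touch more, then open and retreat upward.

Emit:
carry_out:
  motion:
    - [[0, 0, 0.02], 0, -1]
    - [[0, 0, 0.02], 0, -0.6]
    - [[0, 0, 0.02], 0, -0.3]
    - [[0, 0, 0.02], 0, -0.1]
    - [[0, 0, 0.02], 0, -0.1]
    - [[0, 0, 0.02], 0, -0.1]
    - [[0, 0, -1], 0, -0.1]
    - [[0, 0, -3], 0, -0.1]
    - [[0, 0, -7], 0, -0.1]
    - [[0, 0, -10], 0, -0.1]

```text
clock: 23.55
ee_pos: [0.4893, 0.0358, 0.1763]
eef_rot: [3.14, -0.08, 0.002]
wrist_force: [0.8, -0.1, 0.8]
gripper_width: 0.0383
```

Emit:
carry_out:
  motion:
    - [[0, 4, -10], 0, -0.1]
    - [[0, 9, -10], 0, -0.1]
    - [[0, 14, -10], 0, -0.1]
    - [[0, 19, -10], 0, -0.1]
    - [[0, 24, -10], 0, -0.1]
    - [[0, 28, -10], 0, -0.1]
    - [[0, 28, -10], 0, -0.1]
    - [[0, 28, -10], 0, -0.1]
    - [[0, 28, -10], 0, -0.1]
    - [[0, 28, -10], 0, -0.1]

```text
clock: 24.8
ee_pos: [0.475, -0.2429, 0.2744]
eef_rot: [3.14, -0.078, 0.001]
wrist_force: [-0.1, -0.0, 0.4]
gripper_width: 0.0385
```

```bash
python3 - <<'E'
from h import *
s=arm.sense();print(s['clock'],s['ee_pos'],s['wrist_force'],s['gripper_width'])
p,d=eyes.camera('side');cv2.imwrite("pics/side13.png",cv2.resize(p[220:360,220:380],None,fx=4.2,fy=4.2,interpolation=cv2.INTER_CUBIC))
p,d=eyes.camera('top');cv2.imwrite("pics/top13.png",cv2.resize(p[170:330,130:330],None,fx=3.5,fy=3.5,interpolation=cv2.INTER_CUBIC))
E
```

```text
24.8 [ 0.47498687 -0.24289219  0.27444276] [-0.09945712 -0.01827967  0.39423415] 0.03849841827438647
```

View pics/side13.png

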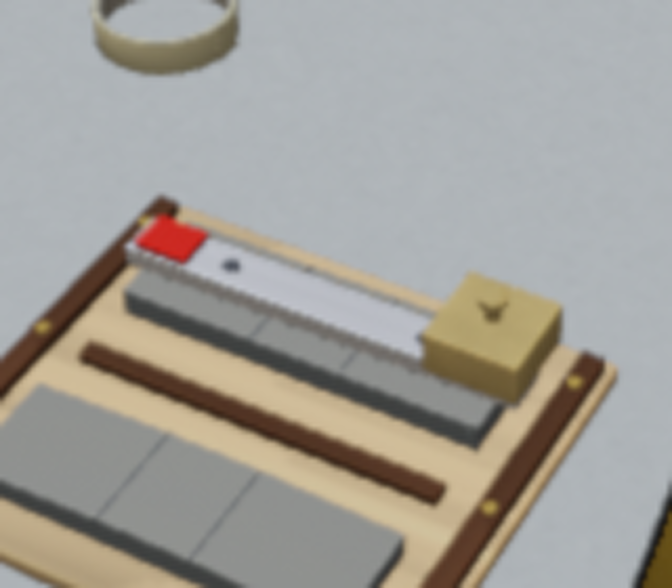

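View pics/top13.png

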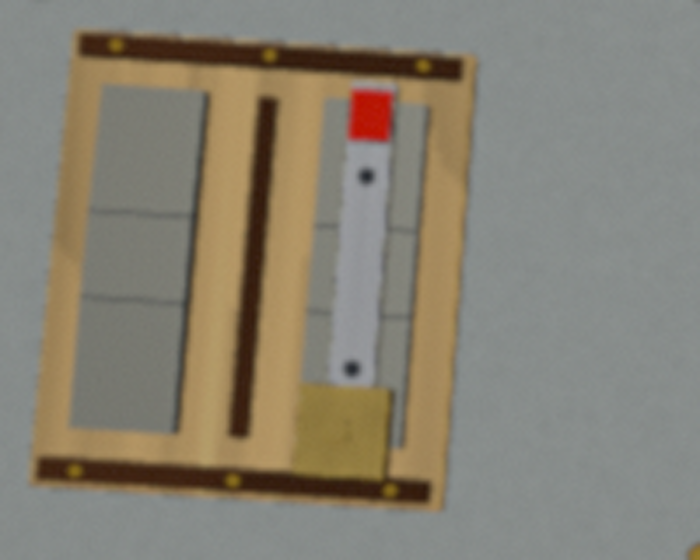

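```bash
python3 - <<'E'
from h import *
q=np.array([(300,384),(391,388),(386,480),(293,476)])/3.5+[130,170]-.5+.14
X=ray('top',q,.0685);print(X.mean(0),np.linalg.norm(X-np.roll(X,1,0),axis=1),'black .4887 .0356')
a=cv2.imread("pics/side7.png");b=cv2.imread("pics/side13.png")
A=a[205:290,115:225];B=b[205:290,115:225]
g=lambda x:cv2.cvtColor(x,cv2.COLOR_BGR2GRAY).astype(np.float32)
print(np.array(cv2.phaseCorrelate(g(A),g(B),cv2.createHanningWindow(A.shape[1::-1],cv2.CV_32F))[0])/4.2)
print(workorder.hand_in())
E
```

```text
[0.48848457 0.03466242 0.0685    ] [0.05011826 0.04986946 0.05011509 0.05068249] black .4887 .0356
[-0.01166057 -0.01213895]
the job is handed in; nothing more can be done
None
```

I laid the straightedge on the right plate and it did not rock, so I left it there with the brass weight on its black pad and handed the job in at about 25 s. The hand-in gives no verdict, so I don't know the judged result.

- **Pressing the pads:** I pressed red at about 4–6 N and then black at about 5–6.6 N. The opposite end of the bar moved less than 0.02 px in the camera each time, where rocking would shift it about 1.5 px. That makes the right plate the flat one. I did not test the left plate.
- **Final position:** The weight's centre measured about 1 mm from the centre of the black pad. The red end still had not moved under the weight. The bar is within a few mm of the plate's centre and within 0.01 rad of the board's direction.
- **Clearance:** The gripper is open and well clear of everything. I saw no sign of contact with the bystanders, but I did not measure them again at the end.

One reading stood out: while I pressed red, the wrist showed a sideways force of about 4.6 N, probably friction, but the straightedge did not shift. My first side-view estimate of the hanging weight was about 8 mm off in y. A closer overlay showed it centred to 1–2 mm.

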